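Tip the offcut tray into the scrap tub

TASK

Bring the green tub in under the open lip of the tipping tray, with the tub standing upright on the bench, then tip the tray (it has a red handle at the back) until all five wooden offcuts have slid into the tub. Lower the tray gently back down to level, do not let it slam, and leave the tub with the offcuts under the lip; leave everything else on the bench where it is.

Things in the scene. Friction and masses are not known exactly. Their poses are not given: they have to be found in the camera images.
- green_tub: open green plastic tub, empty, loose, 0.2 to 0.4 kg, 150 x 150 outside, 85 tall, walls and floor 8 thick; origin under its centre, axes along its sides, z up
- stand: grey steel stand fixed to the bench that carries the tipping tray, 136 wide along its x, 165 tall; origin at bench level, its y axis points from the tray's lip to its handle (the tray pours towards -y). Its legs stand between y = -20 and +60; only the hinge arms (y -69 to -20, z 125 to 165) and the tray overhang the space in front, where the tub slides under
- tray (a joint): tipping angle of the tray (rad): 0 level on its rest, up to 1.2; it grows as the handle is lifted, and the tray falls back to level by its own weight (0.6 kg) if let go
- tray_hinge (a point): middle of the tray's hinge axle, 155 above the bench, at y = -50 of the stand; the axle runs along the stand's x axis
- tray_lip (a point): middle of the open pouring edge of the tray, on its floor: 55 from the hinge away from the handle, 4 above the hinge when level. The tray is steel with blue sides, 110 wide, 190 long, floor 4 thick, sides and back wall 45 tall, open at the lip
- tray_handle (a point): middle of the red round handle bar behind the tray's back wall, 12 in diameter, 90 long along the stand's x axis, 180 behind the hinge and 30 above it when level, 44 clear behind the back wall, free above and below
- offcut0_center (a point): centre of a wooden offcut, 26 x 60 x 26, lying loose on the tray at the start
- offcut0: the same offcut; origin at the centre of its underside, 60 long along its y
- offcut1_center (a point): centre of a wooden offcut, 26 x 60 x 26, lying loose on the tray at the start
- offcut1: the same offcut; origin at the centre of its underside, 60 long along its y
- offcut2_center (a point): centre of a wooden offcut, 26 x 60 x 26, lying loose on the tray at the start
- offcut2: the same offcut; origin at the centre of its underside, 60 long along its y
- offcut3_center (a point): centre of a wooden offcut, 36 x 60 x 30, lying loose on the tray at the start
- offcut3: the same offcut; origin at the centre of its underside, 60 long along its y
- offcut4_center (a point): centre of a wooden offcut, 36 x 60 x 30, lying loose on the tray at the start
- offcut4: the same offcut; origin at the centre of its underside, 60 long along its y
- blue_tub: blue plastic tub of steel brackets, same size as the green one; origin under its centre. Bystander, stays put
- tape_measure: yellow tape measure, 70 x 40 x 65 tall; origin under its centre. Bystander
- glue_bottle: yellow glue bottle, diameter 62, height 180; origin under its centre. Bystander
- spray_can: spray can, diameter 66, height 170; origin under its centre. Bystander
- screw_jar: glass jar with black lid, diameter 72, height 90; origin under its centre. Bystander
- hammer: hammer lying flat, 280 long; origin near its middle. Bystander
- drill: cordless drill standing on its battery, about 200 long and 210 tall; origin under its battery. Bystander
Things that resemble listed ones, but are neither listed nor needed, are in the scene too. Of the things that look like the green_tub, the smaller one is meant.

How it is judged:
On the way, in this order (a step that is already met when the one before it is completed fails the run):
1. the green tub stands upright on the bench under the lip of the still level tray (x of tray_lip in the frame of green_tub between -0.067 and 0.067 m and y of tray_lip in the frame of green_tub between -0.07 and 0.07 m and angle between green_tub's own z axis and vertical below 0.1 rad and height (world z) of green_tub below 0.01 m and value of joint tray below 0.1 rad), for 0.2 s.
2. the tray is tipped (more than 0.3 rad) with the tub under its lip (x of tray_lip in the frame of green_tub between -0.067 and 0.067 m and y of tray_lip in the frame of green_tub between -0.07 and 0.07 m and angle between green_tub's own z axis and vertical below 0.1 rad and height (world z) of green_tub below 0.01 m and value of joint tray above 0.3 rad), for 0.1 s.
At the end, for the whole second after the job is handed in: all five offcuts lie at rest inside the green tub (centres within its walls and below its rim), the tub stands upright and still on the bench with the tray's lip above it (lip middle within the tub's outline), and the tray is back to level (under 0.06 rad) (x of offcut0_center in the frame of green_tub between -0.067 and 0.067 m and y of offcut0_center in the frame of green_tub between -0.067 and 0.067 m and z of offcut0_center in the frame of green_tub between 0 and 0.085 m and linear speed of each of offcut0, offcut1, offcut2, offcut3, offcut4 below 0.05 m/s and x of offcut1_center in the frame of green_tub between -0.067 and 0.067 m and y of offcut1_center in the frame of green_tub between -0.067 and 0.067 m and z of offcut1_center in the frame of green_tub between 0 and 0.085 m and x of offcut2_center in the frame of green_tub between -0.067 and 0.067 m and y of offcut2_center in the frame of green_tub between -0.067 and 0.067 m and z of offcut2_center in the frame of green_tub between 0 and 0.085 m and x of offcut3_center in the frame of green_tub between -0.067 and 0.067 m and y of offcut3_center in the frame of green_tub between -0.067 and 0.067 m and z of offcut3_center in the frame of green_tub between 0 and 0.085 m and x of offcut4_center in the frame of green_tub between -0.067 and 0.067 m and y of offcut4_center in the frame of green_tub between -0.067 and 0.067 m and z of offcut4_center in the frame of green_tub between 0 and 0.085 m and x of tray_lip in the frame of green_tub between -0.067 and 0.067 m and y of tray_lip in the frame of green_tub between -0.07 and 0.07 m and angle between green_tub's own z axis and vertical below 0.1 rad and height (world z) of green_tub below 0.01 m and value of joint tray below 0.06 rad and linear speed of green_tub below 0.03 m/s); the robot touches nothing.
It fails at once if the tray falls shut or slams (closing faster than 2.5 rad/s) (velocity of joint tray below -2.5 rad/s).
It fails at once if a bystander is moved by more than 40 mm (distance of any of blue_tub, tape_measure, glue_bottle, spray_can, screw_jar, hammer, drill from where it was at the start of the episode above 0.04 m).
It also fails if it takes over 61 s, if anything falls off the work surface, if the arm or the gripper's body presses on something with over 40 N, if the wrist force passes 120 N, or if a joint passes its speed limit or range.

ROBOT

A 7-joint arm with a two-finger parallel gripper is mounted at the origin on the work surface. World frame = base frame: x ahead of the robot, y to its left, z up, the work surface at z = 0. Lengths are in m, angles in rad, forces in N, time in s.
With the tool pointing down it reaches from about 0.4 to 0.85 m from the base axis. Payload 4.5 kg.
Tool frame: the origin (TCP) lies midway between the tips of the shut fingers; the grasp point (between the pads) lies 19 mm behind it; z points along the fingers, y is the direction in which the jaws open and shut (so a half turn about z gives the same grasp; the last joint's range is limited). The gripper opens to 88 mm and grips with 3 to 60 N. Pads are 18 mm wide; open, the fingers measure 123 mm over their backs; the gripper's body (75 mm by 187 mm) begins 45 mm behind the grasp point.
Start: joints at [1.164, 0.689, -0.195, 1.565, 0.157, 0.902, -0.215], TCP at [0.267, -0.565, 0.216] pointing down, gripper open.
Joint ranges: [-3.01, 3.01], [-0.46, 2.08], [-1.47, 1.51], [0.13, 2.56], [-1, 4.14], [0.04, 2.09], [-2.66, 2.66]. Speed limits (rad/s): [2.57, 2.57, 3.14, 3.14, 3.14, 3.14, 3.14].

INTERFACE

Orientations are given as a unit quaternion [x, y, z, w].
In Python, from plant import r gives the robot as it stands. The module is installed in compiled form; this text tells all that it offers.
- The arm moves only by the tool carry_out, never from a script. Its argument "commands" is a list of rows, each a list of 6 numbers: the shift along the tool's x, y, z in m, then the turn, a rotation vector about the tool's x, y, z in degrees. In form: [[dx, dy, dz, wx, wy, wz], ...]. A call has 1 to 12 rows; each row is the pose to reach, as a shift and turn from the pose commanded when the call began, along the tool's axes at that moment; what a row does not reach only later rows make up. A row lasts 1/10 s, in which the tool goes at most 50 mm and 8.59 degrees, less where a joint would pass 70% of its speed; a pose out of reach is approached as far as the arm can. A call with a gripper value outside its range is refused whole. "fingers" is the closure in counts, from 0 (fully open) to 255 (shut), set as the call begins (left out, the last holds). The fingers move at their own pace and stop on an object; "grip_force" is the grip in N (left out, the last holds). Time passes only in rows, so rows that repeat a pose let the fingers close. It gives the time, the measured TCP pose, the force and the opening at its end, in the units of the state.
- r.get_state(): the state, without advancing time (a new reading comes with each control period).
- r.snapshot(name): name is "scene" or "top"; returns a dict with "img" (384x512x3 uint8, blue, green, red), "intrinsics" (3x3 intrinsics, pixels), "k1" (the pictures are not rectified: a ray, as slopes to the right and down, at radius r is drawn at 1 + k1 r^2 times it, then the intrinsics apply), "extrinsics" (4x4, takes a point from camera to world coordinates). Camera axes: x right, y down, z forward; pixel columns grow to the right and rows downward; lengths in m; the calibration is good to about 2 mm. A picture is of the moment at which its call begins. There is no depth.
- r.finish_job(): hands the job in, once; it reports no verdict.
Trained networks look in a picture, given as the dict that the camera call returned (one of the last four; its "shot" number tells which), for a name from the list of things; names that differ only in an ending like _2 or _b are one class to them, and where a whole thing is asked for, a point or a joint stands for the part that bears it (a point fixed in the world has none). Each returns a list of dicts, best first, with "p" (0 to 1); they miss things now and then, are a little off and sometimes report something else, mostly with a low value. They report only what shows in the picture. A call takes as long as a camera call. They do not tell look-alikes from the thing itself.
- r.spot_in(picture, label): "xyz" ([x, y, z] in m, in world coordinates, good to about 4 mm: the middle of the surface that is visible of it).
- r.spot_point(picture, label): "xyz" ([x, y, z] in m, in world coordinates, good to about 4 mm: a listed point, or the origin of a listed thing).
The state is a dict: "clock": time; "q": joint angles; "qd": joint speeds; "joint_torque": joint torques, N m; "tool_pos": TCP position; "eef_rot": TCP orientation; "contact_force": force on the tool from outside, world axes, zero at the start; "moment": the same for the moment, N m; "opening": opening from 0.0 (shut) to 1.0 (fully open).
Only numpy, scipy, OpenCV 4.12 (cv2) and the standard library are available. Lean on these libraries where they do the work, as an engineer would, in place of code of your own. Each camera call takes 0.05 s, during which the arm holds its last target.

## Working session

There is one attempt and no reset: what is moved stays moved. The work goes in short steps, Python scripts to look and compute and a tool call to move; the robot and the scene stay as the last step left them, time stands still between calls to the robot, and variables do not carry over. Pictures are saved under pics/ and viewed, and the job is handed in when it is done.

Besides the shell and the picture viewer there is one more tool, called after ">>>" by a JSON object that holds its "op" and its "data". carry_out: Moves the arm, as the interface text tells. Its arguments: {"type":"object","properties":{"commands":{"type":"array","items":{"type":"array","items":{"type":"number"}}},"fingers":{"type":"number"},"grip_force":{"type":"number"}},"required":["commands"]}

```bash
mkdir -p pics; cat > h.py <<'E'
import numpy as np,cv2
from plant import r
def save(p,n,s=1.5):
    cv2.imwrite('pics/'+n,cv2.resize(p['img'],None,fx=s,fy=s))
def proj(p,X):
    E=np.array(p['extrinsics']);K=np.array(p['intrinsics'])
    c=np.linalg.inv(E)@np.append(X,1);a=c[:2]/c[2];a=a*(1+p['k1']*(a@a))
    return K[:2,:2]@a+K[:2,2]
def ray(p,uv,z):
    E=np.array(p['extrinsics']);K=np.array(p['intrinsics'])
    d=np.linalg.solve(K[:2,:2],np.array(uv)-K[:2,2]);a=d.copy()
    for _ in range(30):a=d/(1+p['k1']*(a@a))
    v=E[:3,:3]@np.array([a[0],a[1],1]);o=E[:3,3]
    return o+v*(z-o[2])/v[2]
E
python3 - <<'E'
from h import *
a=r.snapshot("scene");b=r.snapshot("top")
save(a,'s0.png');save(b,'t0.png')
for p,n in((a,'scene'),(b,'top')):
    for l in ['green_tub','stand','tray_hinge','tray_lip','tray_handle','offcut0_center','offcut3_center','blue_tub','tape_measure','glue_bottle','spray_can','screw_jar','hammer','drill']:
        print(n,l,[(np.round(d['xyz'],3).tolist(),round(d['p'],2),np.round(proj(p,d['xyz'])*1.5).tolist()) for d in r.spot_point(p,l)])
print(r.get_state())
E
```

```text
scene green_tub [([0.183, -0.298, 0.004], 0.83, [252.0, 267.0]), ([0.444, -0.249, 0.003], 0.67, [278.0, 336.0])]
scene stand [([0.559, 0.152, 0.001], 0.63, [465.0, 344.0])]
scene tray_hinge [([0.573, 0.106, 0.157], 0.62, [452.0, 299.0]), ([0.518, 0.193, 0.16], 0.6, [484.0, 274.0]), ([0.655, -0.45, 0.004], 0.42, [181.0, 430.0])]
scene tray_lip []
scene tray_handle [([0.536, 0.288, 0.187], 0.9, [532.0, 263.0]), ([0.572, 0.108, 0.158], 0.61, [453.0, 298.0])]
scene offcut0_center [([0.552, 0.196, 0.159], 0.28, [491.0, 285.0])]
scene offcut3_center [([0.543, 0.125, 0.171], 0.5, [457.0, 282.0])]
scene blue_tub [([0.659, -0.222, -0.002], 0.63, [300.0, 412.0])]
scene tape_measure [([0.334, 0.198, 0.002], 0.39, [454.0, 277.0])]
scene glue_bottle [([0.783, 0.079, -0.001], 0.58, [466.0, 436.0])]
scene spray_can [([0.657, -0.45, 0.002], 0.83, [181.0, 431.0])]
scene screw_jar [([0.758, 0.186, 0.002], 0.73, [514.0, 414.0])]
scene hammer [([0.375, 0.451, 0.002], 0.57, [555.0, 272.0])]
scene drill [([0.581, 0.054, 0.163], 0.59, [428.0, 303.0]), ([0.397, -0.491, 0.0], 0.57, [169.0, 339.0]), ([0.445, 
[... 1446 characters left out ...]
q': array([ 1.16379062,  0.68906022, -0.1945978 ,  1.56530401,  0.15728669,
        0.90248239, -0.21513962]), 'qd': array([ 2.84447556e-04, -2.48096144e-04, -5.84587286e-05,  3.05625165e-04,
       -9.31746351e-05,  1.16373367e-03,  7.36738268e-04]), 'joint_torque': array([ 3.64019425e-04, -5.27473998e+01, -1.26686946e+00, -1.53739679e+01,
       -5.19023056e-02, -4.54451620e-04,  4.53279961e-05]), 'tool_pos': array([ 0.26670797, -0.56527226,  0.21616644]), 'eef_rot': array([9.75812372e-01, 2.18609720e-01, 2.47237338e-05, 5.92168992e-05]), 'contact_force': array([-0.05752925,  0.41397   ,  0.57328741]), 'moment': array([ 0.01230333,  0.03675767, -0.07142902]), 'opening': 1.0037343221308588}
```

View pics/s0.png

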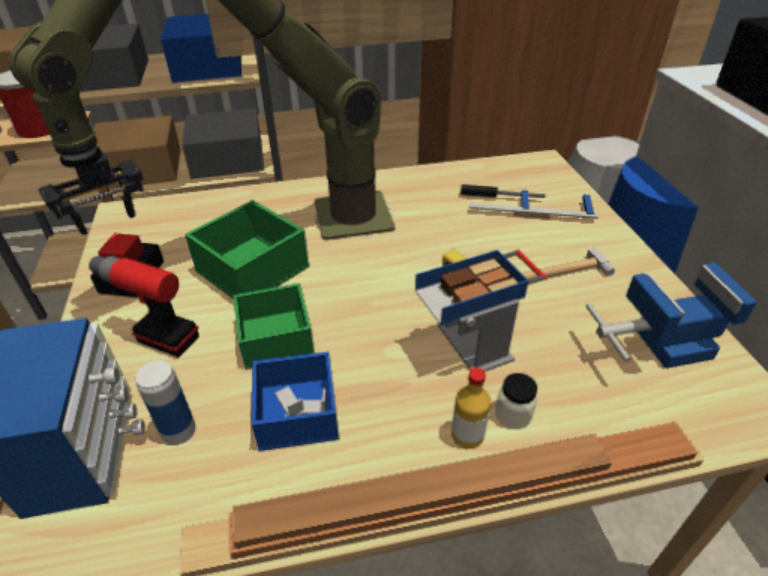

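View pics/t0.png

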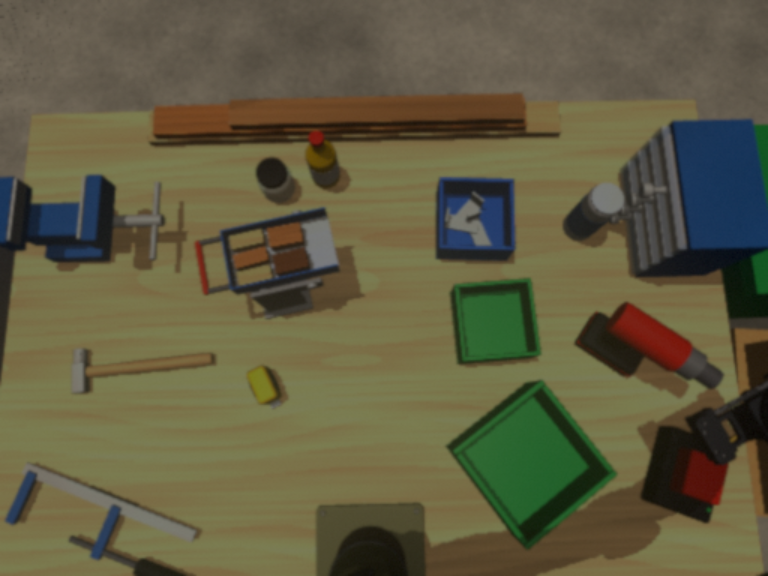

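```bash
cat > fit.py <<'E'
from h import *
import sys,pickle
from scipy.optimize import minimize
def tubfit(ps,x0,margin=45):
    data=[]
    for p in ps:
        hsv=cv2.cvtColor(p['img'],cv2.COLOR_BGR2HSV)
        m=((hsv[...,0]>50)&(hsv[...,0]<80)&(hsv[...,1]>110)).astype(np.uint8)
        n,lab=cv2.connectedComponents(m)
        c=proj(p,[x0[0]-.0,x0[1],.01]).astype(int)
        w=lab[max(0,c[1]-3):c[1]+4,max(0,c[0]-3):c[0]+4];v=w[w>0]
        l=np.bincount(v).argmax() if len(v) else 0
        data.append((p,cv2.morphologyEx((lab==l).astype(np.uint8),cv2.MORPH_CLOSE,np.ones((5,5)))))
    def hull(p,s):
        x,y,a=s[0],s[1],s[2];R=np.array([[np.cos(a),-np.sin(a)],[np.sin(a),np.cos(a)]])
        P=[proj(p,[*(R@np.array([i*.075,j*.075])+[x,y]),z]) for i in(-1,1) for j in (-1,1) for z in (0,.085)]
        return cv2.convexHull(np.array(P,np.float32))
    def cost(s):
        t=0
        for p,m in data:
            k=np.zeros(m.shape,np.uint8);cv2.fillConvexPoly(k,np.round(hull(p,s)[:,0]*16).astype(np.int32),1,shift=4)
            t+=(k^m).sum()/m.sum()
        return t/len(data)
    best=min((minimize(cost,[x0[0],x0[1],a],method='Nelder-Mead',options=dict(initial_simplex=[[x0[0],x0[1],a],[x0[0]+.01,x0[1],a],[x0[0],x0[1]+.01,a],[x0[0],x0[1],a+.15]])) for a in (-.5,-.2,.0,.2,.5)),key=lambda o:o.fun)
    return best.x,best.fun
E
python3 - <<'E'
from fit import *
a=r.snapshot("scene");b=r.snapshot("top")
print(tubfit([b],(.445,-.251)),tubfit([a],(.445,-.251)),tubfit([a,b],(.445,-.251)))
for p in(a,b):
    hsv=cv2.cvtColor(p['img'],cv2.COLOR_BGR2HSV)
    m=(((hsv[...,0]<6)|(hsv[...,0]>174))&(hsv[...,1]>150)).astype(np.uint8)
    c=proj(p,[.535,.285,.185]).astype(int)
    w=np.zeros_like(m);w[c[1]-30:c[1]+30,c[0]-25:c[0]+25]=1
    pts=cv2.findNonZero(m*w);R=cv2.minAreaRect(pts);B=cv2.boxPoints(R)
    print(len(pts),R,[ray(p,q,.185).round(3).tolist() for q in B])
    t=p['img'];
c=b['img'];c1=cv2.resize(c[170:384,280:430],None,fx=2.6,fy=2.6);c2=cv2.resize(c[120:230,110:250],None,fx=2.8,fy=2.8)
H=max(c1.shape[0],c2.shape[0]);o=np.zeros((H,c1.shape[1]+c2.shape[1],3),np.uint8);o[:c1.shape[0],:c1.shape[1]]=c1;o[:c2.shape[0],c1.shape[1]:]=c2
cv2.imwrite('pics/c0.png',o)
E
```

```text
(array([ 0.44748017, -0.25634725,  0.11503272]), np.float64(0.1897416120323949)) (array([ 0.41320974, -0.26143767,  0.12379646]), np.float64(0.6089316987740806)) (array([ 0.4432118 , -0.25395287,  0.05671094]), np.float64(0.42478469920701223))
71 ((353.52935791015625, 175.96881103515625), (26.172367095947266, 2.7414588928222656), 43.2642936706543) [[0.491, 0.267, 0.185], [0.483, 0.277, 0.185], [0.579, 0.298, 0.185], [0.586, 0.289, 0.185]]
71 ((134.20542907714844, 177.9675750732422), (32.544189453125, 2.2874515056610107), 81.02737426757812) [[0.579, 0.293, 0.185], [0.58, 0.287, 0.185], [0.491, 0.27, 0.185], [0.491, 0.276, 0.185]]
```

View pics/c0.png

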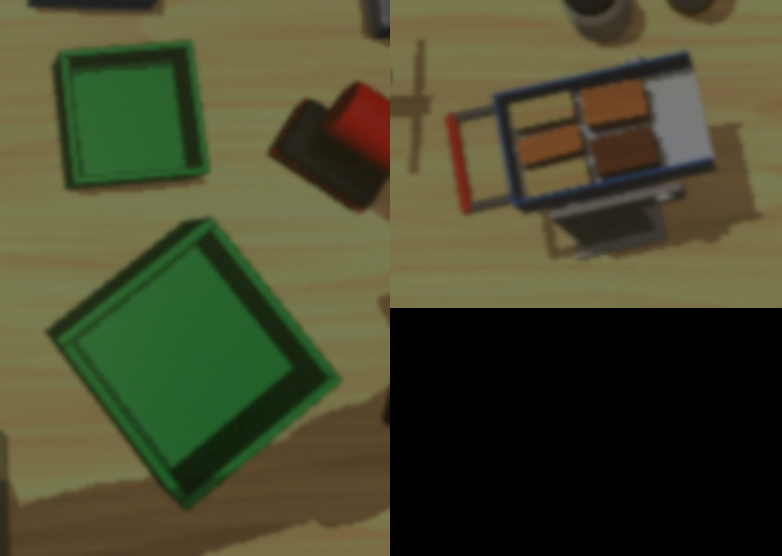

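```bash
sed -i "s/m=((hsv.*/m=((p['img'][...,1]>1.25*p['img'][...,2])\&(p['img'][...,1]>1.25*p['img'][...,0])).astype(np.uint8)/" fit.py
python3 - <<'E'
from fit import *
a=r.snapshot("scene");b=r.snapshot("top")
print(tubfit([b],(.445,-.251)),tubfit([a],(.445,-.251)))
for c in [(62,52),(190,42),(208,172),(68,187)]:
    print(ray(b,(c[0]/2.6+280,c[1]/2.6+170),.085).round(3))
t=b['img'];x=tubfit([b],(.445,-.251))[0]
R=np.array([[np.cos(x[2]),-np.sin(x[2])],[np.sin(x[2]),np.cos(x[2])]])
ims=[]
for p,o in((a,(130,150)),(b,(280,165))):
    im=cv2.resize(p['img'],None,fx=4,fy=4)
    for z,col in((.085,(0,0,255)),(0,(255,0,0))):
        q=np.array([proj(p,[*(R@np.array(k)*.075+x[:2]),z])*4+1.5 for k in((-1,-1),(1,-1),(1,1),(-1,1))],np.int32);cv2.polylines(im,[q],1,col)
    ims.append(im[o[1]*4:o[1]*4+400,o[0]*4:o[0]*4+400])
cv2.imwrite('pics/c1.png',np.hstack(ims))
E
```

```text
(array([ 0.44632957, -0.2548891 ,  0.0929464 ]), np.float64(0.09442669506567271)) (array([ 0.41640773, -0.25971627,  0.10061909]), np.float64(0.6043613707165109))
[ 0.513 -0.179  0.085]
[ 0.521 -0.323  0.085]
[ 0.375 -0.332  0.085]
[ 0.363 -0.179  0.085]
```

View pics/c1.png

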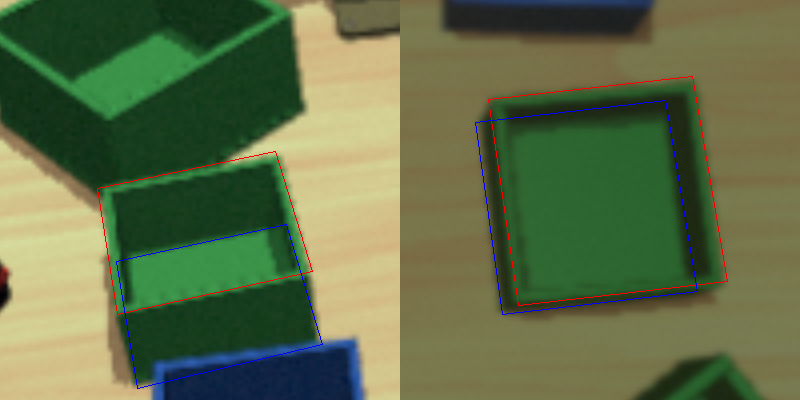

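>>> {"op": "carry_out", "data": {"commands": [[0,0,-0.05,0,0,0],[0,0,-0.09,0,0,0],[0.212,-0.193,-0.09,0,0,-68.2],[0.212,-0.193,-0.09,0,0,-68.2],[0.212,-0.193,-0.09,0,0,-68.2],[0.212,-0.193,-0.09,0,0,-68.2],[0.212,-0.193,-0.09,0,0,-68.2],[0.212,-0.193,-0.09,0,0,-68.2],[0.212,-0.193,-0.09,0,0,-68.2],[0.212,-0.193,-0.09,0,0,-68.2],[0.212,-0.193,-0.09,0,0,-68.2],[0.212,-0.193,-0.09,0,0,-68.2]], "fingers": 0}}

```text
clock: 2.9
tool_pos: [0.3759, -0.3005, 0.3061]
eef_rot: [0.687, 0.727, 0.0, 0.0]
contact_force: [0.3, 0.1, 0.0]
opening: 1.001
```

```bash
python3 - <<'E'
from h import *
s=r.get_state();q=s['eef_rot'];print(s['clock'],s['tool_pos'],np.degrees(2*np.arctan2(q[1],q[0])),q,s['q'].round(2))
E
```

```text
2.9 [ 0.37594413 -0.30050256  0.30613976] 93.22993831946275 [6.86897660e-01 7.26754154e-01 1.93986526e-05 5.57842891e-05] [ 0.97  0.42 -0.58  1.84  0.28  0.95  0.33]
```

>>> {"op": "carry_out", "data": {"commands": [[0,0,0.05,0,0,0],[0,0,0.1,0,0,0],[0,0,0.15,0,0,0],[0,0,0.2,0,0,0],[0,0,0.235,0,0,0],[0,0,0.258,0,0,0],[0,0,0.258,0,0,0]]}}

```text
clock: 3.6
tool_pos: [0.3774, -0.2993, 0.0461]
eef_rot: [0.686, 0.728, 0.001, -0.0]
contact_force: [2.4, 0.8, -1.8]
opening: 1.003
```

>>> {"op": "carry_out", "data": {"commands": [[0,0,0,0,0,0],[0,0,0,0,0,0],[0,0,0,0,0,0],[0,0,0,0,0,0],[0,0,0,0,0,0],[0,0,0,0,0,0],[0,0,0,0,0,0],[0,0,0,0,0,0],[0,0,0,0,0,0],[0,0,0,0,0,0]], "fingers": 255, "grip_force": 30}}

```text
clock: 4.6
tool_pos: [0.3763, -0.3002, 0.0481]
eef_rot: [0.685, 0.728, 0.0, 0.0]
contact_force: [1.7, 0.1, -0.9]
opening: 0.116
```

```bash
python3 - <<'E'
from h import *
a=r.snapshot("scene");b=r.snapshot("top")
cv2.imwrite('pics/g1.png',np.hstack([cv2.resize(a['img'][120:320,80:280],None,fx=2,fy=2),cv2.resize(b['img'][130:330,230:430],None,fx=2,fy=2)]))
E
```

```text
(no output)
```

View pics/g1.png

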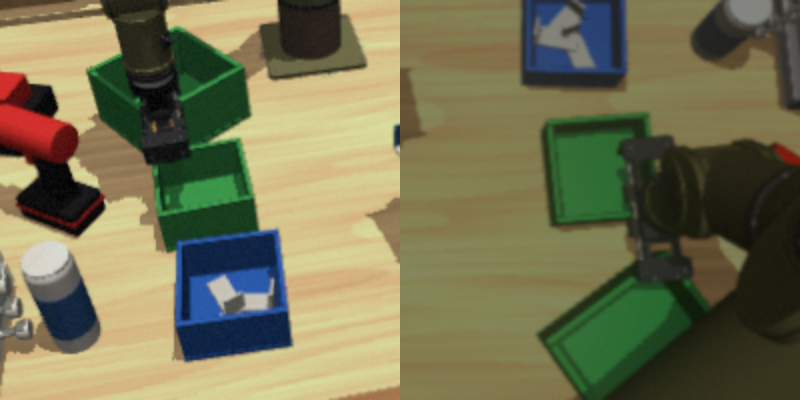

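>>> {"op": "carry_out", "data": {"commands": [[0,0,-0.005,0,0,0],[0,0,-0.01,0,0,0],[0.03,0.002,-0.01,0,0,0],[0.07,0.004,-0.01,0,0,-1],[0.11,0.006,-0.01,0,0,-2],[0.15,0.008,-0.01,0,0,-4],[0.18,0.011,-0.01,0,0,-6],[0.18,0.011,-0.01,0,0,-8.2]]}}

```text
clock: 5.5
tool_pos: [0.3774, -0.1218, 0.0597]
eef_rot: [0.635, 0.772, -0.001, -0.001]
contact_force: [-0.1, -1.7, -3.5]
opening: 0.088
```

```bash
python3 - <<'E'
from h import *
a=r.snapshot("scene");b=r.snapshot("top")
for l in['green_tub','tray_lip']:
  for p in(a,b): print(l,[(np.round(d['xyz'],3).tolist(),round(d['p'],2)) for d in r.spot_point(p,l)])
s=r.get_state();q=s['eef_rot'];print(s['clock'],s['tool_pos'],np.degrees(2*np.arctan2(q[1],q[0])),s['contact_force'])
cv2.imwrite('pics/g2.png',np.hstack([cv2.resize(a['img'][120:320,120:320],None,fx=2,fy=2),cv2.resize(b['img'][100:300,180:380],None,fx=2,fy=2)]))
E
```

```text
green_tub [([0.435, -0.065, 0.01], 0.7)]
green_tub [([0.181, -0.296, -0.002], 0.89), ([0.437, -0.065, 0.01], 0.83)]
tray_lip [([0.579, 0.052, 0.164], 0.8)]
tray_lip [([0.583, 0.052, 0.157], 0.74)]
5.8 [ 0.37704501 -0.12530401  0.059452  ] 100.62741557030532 [-0.03074128 -0.60465    -2.62495412]
```

View pics/g2.png

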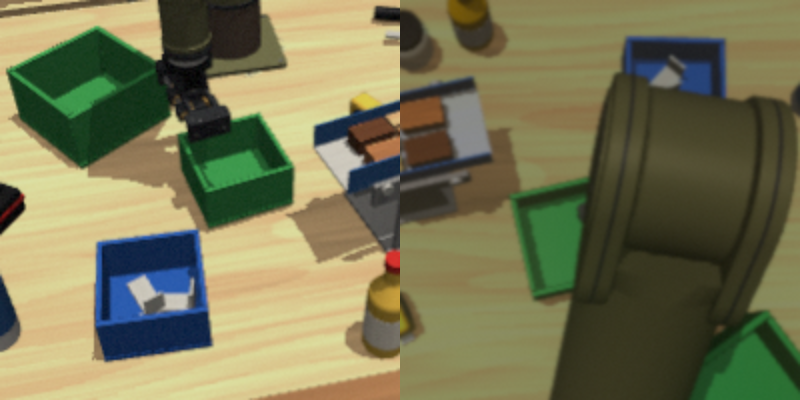

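>>> {"op": "carry_out", "data": {"commands": [[0.01,0.03,0,0,0,-1],[0.025,0.06,0,0,0,-1],[0.04,0.09,0,0,0,-1],[0.05,0.12,0,0,0,-1],[0.062,0.145,0,0,0,-1],[0.07,0.158,0,0,0,-1],[0.075,0.166,0,0,0,-1],[0.075,0.166,0,0,0,-1],[0.075,0.166,0.005,0,0,-1],[0.075,0.166,0.01,0,0,-1],[0.075,0.166,0.011,0,0,-1]]}}

```text
clock: 6.9
tool_pos: [0.5247, -0.0209, 0.0481]
eef_rot: [0.631, 0.776, -0.002, -0.001]
contact_force: [-3.1, -2.2, 14.5]
opening: 0.089
```

```bash
python3 - <<'E'
from h import *
a=r.snapshot("scene");b=r.snapshot("top")
for l in['green_tub','tray_lip']:
  for p in(a,b): print(l,[(np.round(d['xyz'],3).tolist(),round(d['p'],2)) for d in r.spot_point(p,l)])
s=r.get_state();q=s['eef_rot'];print(s['clock'],s['tool_pos'],np.degrees(2*np.arctan2(q[1],q[0])),s['contact_force'])
cv2.imwrite('pics/g3.png',np.hstack([cv2.resize(a['img'][120:320,160:360],None,fx=2,fy=2),cv2.resize(b['img'][100:300,130:330],None,fx=2,fy=2)]))
E
```

```text
green_tub [([0.178, -0.297, 0.003], 0.69), ([0.581, 0.038, -0.001], 0.67)]
green_tub [([0.584, 0.035, -0.0], 0.71), ([0.18, -0.296, -0.001], 0.7), ([0.553, 0.2, 0.16], 0.2)]
tray_lip [([0.583, 0.056, 0.16], 0.86), ([0.659, -0.223, -0.001], 0.56)]
tray_lip [([0.583, 0.057, 0.154], 0.88), ([0.535, 0.282, 0.187], 0.18)]
7.2 [ 0.52465108 -0.02091931  0.04808259] 101.75626324986392 [-2.88371586 -2.60408052  5.51638734]
```

View pics/g3.png

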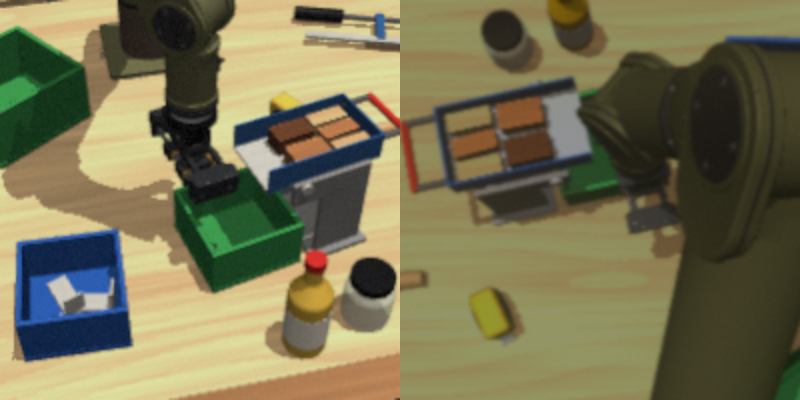

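>>> {"op": "carry_out", "data": {"commands": [[0,0,0,0,0,0],[0,0,0,0,0,0],[0,0,0,0,0,0],[0,0,0,0,0,0],[0,0,-0.02,0,0,0],[0,0,-0.05,0,0,0],[0,0,-0.1,0,0,0],[0,0,-0.15,0,0,0],[0,0,-0.2,0,0,0],[0,0,-0.25,0,0,0],[0,0,-0.3,0,0,0],[0,0,-0.3,0,0,0]], "fingers": 130}}

```text
clock: 8.4
tool_pos: [0.5304, -0.0175, 0.3546]
eef_rot: [0.631, 0.776, 0.004, 0.004]
contact_force: [0.2, 0.1, -0.5]
opening: 0.49
```

```bash
python3 - <<'E'
from h import *
s=r.get_state();q=s['eef_rot'];print(s['clock'],s['tool_pos'],np.degrees(2*np.arctan2(q[1],q[0])),s['q'].round(2),s['opening'])
p=r.snapshot("scene")
for l in['green_tub','tray_handle','tray_lip']:
  print(l,[(np.round(d['xyz'],3).tolist(),round(d['p'],2)) for d in r.spot_point(p,l)])
save(p,'s4.png')
E
```

```text
8.4 [ 0.53038879 -0.01747603  0.35456735] 101.80739091523377 [ 0.45  0.49 -0.82  1.63  0.39  1.17 -0.25] 0.4896473619020692
green_tub []
tray_handle [([0.535, 0.287, 0.186], 0.65)]
tray_lip [([0.584, 0.053, 0.16], 0.8), ([0.543, 0.128, 0.173], 0.71)]
```

View pics/s4.png

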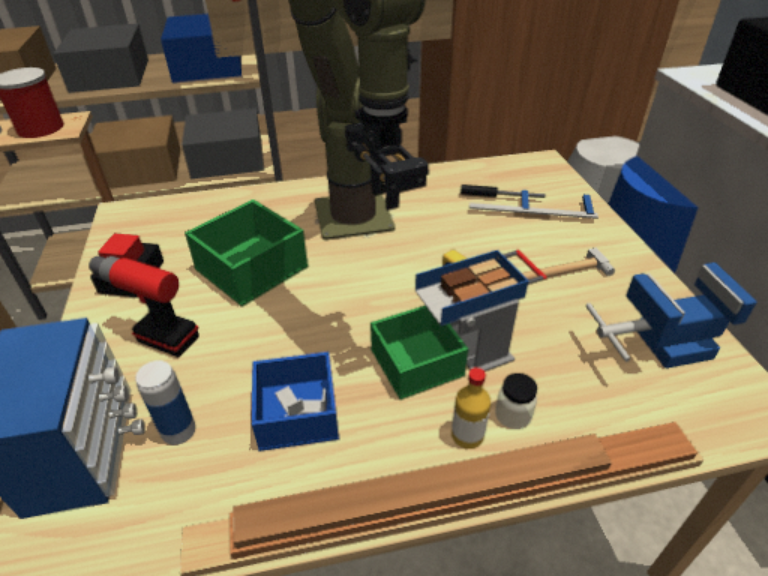

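>>> {"op": "carry_out", "data": {"commands": [[0.05,0.012,0,0,0,-8],[0.1,0.024,0,0,0,-16],[0.15,0.036,0,0,0,-24],[0.2,0.048,0,0,0,-32],[0.25,0.06,0,0,0,-40],[0.29,0.07,0,0,0,-48],[0.295,0.071,0,0,0,-56],[0.295,0.071,0,0,0,-64],[0.295,0.071,0,0,0,-72],[0.295,0.071,0,0,0,-80],[0.295,0.071,0,0,0,-88],[0.295,0.071,0,0,0,-90]], "fingers": 160}}

```text
clock: 9.8
tool_pos: [0.5353, 0.2834, 0.3454]
eef_rot: [-0.105, 0.994, -0.001, -0.003]
contact_force: [-0.6, 1.0, 0.4]
opening: 0.373
```

>>> {"op": "carry_out", "data": {"commands": [[0,0,0,0,0,0],[0,0,0,0,0,0]]}}

```text
clock: 10.0
tool_pos: [0.5355, 0.2836, 0.3466]
eef_rot: [-0.103, 0.995, -0.0, -0.002]
contact_force: [-1.0, 0.2, 0.2]
opening: 0.371
```

```bash
python3 - <<'E'
from h import *
s=r.get_state();q=s['eef_rot'];print(s['clock'],s['tool_pos'],np.degrees(2*np.arctan2(q[1],q[0])),s['q'].round(2),s['opening'])
a=r.snapshot("scene");b=r.snapshot("top")
for p in(a,b):print([(np.round(d['xyz'],3).tolist(),round(d['p'],2)) for d in r.spot_point(p,'tray_handle')])
cv2.imwrite('pics/g5.png',np.hstack([cv2.resize(a['img'][60:260,240:440],None,fx=2,fy=2),cv2.resize(b['img'][80:280,60:260],None,fx=2,fy=2)]))
E
```

```text
10.0 [0.5354955  0.28360903 0.3465658 ] 191.7890625237452 [-0.    0.74 -1.16  1.41  0.67  1.43  0.62] 0.37114729894412624
[([0.535, 0.285, 0.186], 0.96)]
[([0.533, 0.281, 0.187], 0.58)]
```

View pics/g5.png

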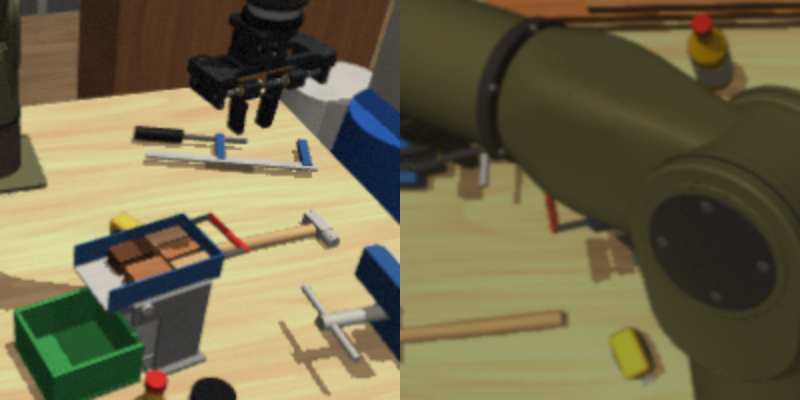

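>>> {"op": "carry_out", "data": {"commands": [[0,0,0.045,0,0,0],[0,0,0.09,0,0,0],[0,0,0.12,0,0,0],[0,0,0.145,0,0,0],[0,0,0.165,0,0,0],[0,0,0.175,0,0,0],[0,0,0.175,0,0,0],[0,0,0.175,0,0,0]]}}

```text
clock: 11.0
tool_pos: [0.5357, 0.2846, 0.1739]
eef_rot: [-0.103, 0.995, 0.001, -0.001]
contact_force: [0.2, 0.2, 0.7]
opening: 0.373
```

```bash
python3 - <<'E'
from h import *
s=r.get_state();q=s['eef_rot'];print(s['clock'],s['tool_pos'],np.degrees(2*np.arctan2(q[1],q[0])),s['q'].round(2),s['contact_force'])
a=r.snapshot("scene")
cv2.imwrite('pics/g6.png',cv2.resize(a['img'][80:230,260:410],None,fx=4,fy=4))
E
```

```text
11.0 [0.53571795 0.28460221 0.17394133] 191.81117562818542 [-0.03  0.91 -1.05  1.64  0.87  1.12  0.45] [0.23827407 0.22597781 0.65031335]
```

View pics/g6.png

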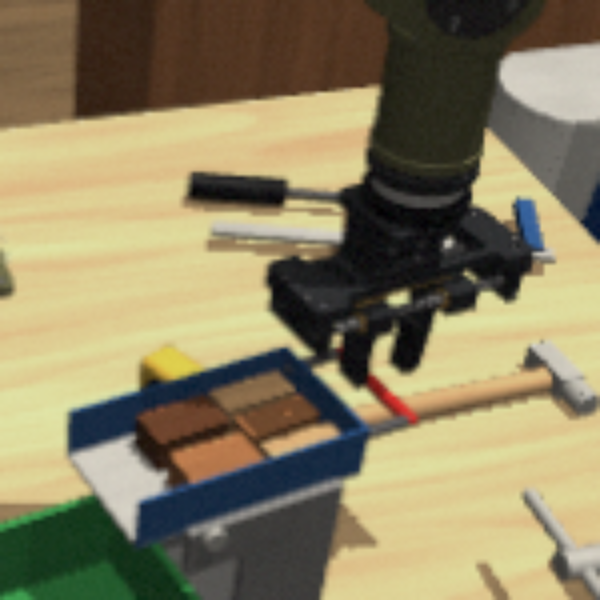

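>>> {"op": "carry_out", "data": {"commands": [[0,0,0,0,0,0],[0,0,0,0,0,0],[0,0,0,0,0,0],[0,0,0,0,0,0],[0,0,0,0,0,0],[0,0,0,0,0,0]], "fingers": 255, "grip_force": 22}}

```text
clock: 11.65
tool_pos: [0.5354, 0.284, 0.173]
eef_rot: [-0.103, 0.995, 0.0, -0.001]
contact_force: [0.2, -0.6, -0.2]
opening: 0.001
```

>>> {"op": "carry_out", "data": {"commands": [[0,-0.0018,-0.009,0,0,0],[0,-0.0039,-0.018,0,0,0],[0,-0.0066,-0.027,0,0,0],[0,-0.0096,-0.035,0,0,0],[0,-0.0131,-0.0435,0,0,0],[0,-0.0169,-0.052,0,0,0],[0,-0.0169,-0.052,0,0,0]]}}

```text
clock: 12.35
tool_pos: [0.5398, 0.2673, 0.2264]
eef_rot: [-0.102, 0.995, 0.001, -0.0]
contact_force: [-0.2, 1.4, 0.5]
opening: 0.008
```

```bash
python3 - <<'E'
from h import *
s=r.get_state();print(s['clock'],s['tool_pos'],s['contact_force'],s['opening'])
a=r.snapshot("scene")
cv2.imwrite('pics/g7.png',cv2.resize(a['img'][80:260,220:420],None,fx=3,fy=3))
E
```

```text
12.35 [0.53977643 0.26727331 0.22644198] [-0.19801562  1.37257916  0.50558365] 0.008190241449207254
```

View pics/g7.png

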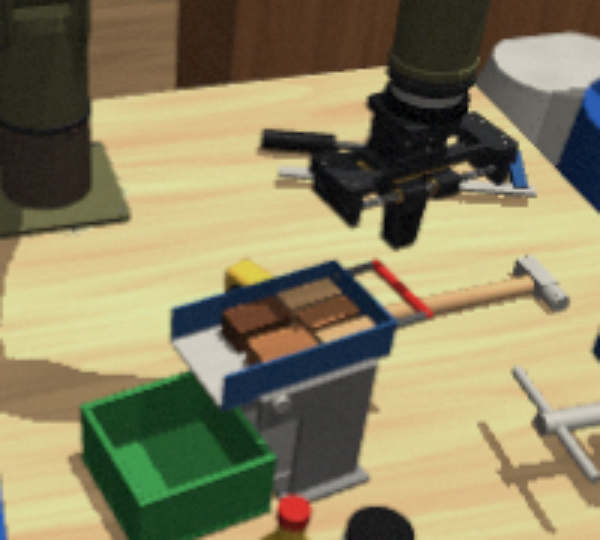

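```bash
python3 - <<'E'
from h import *
from scipy.optimize import least_squares
b=r.snapshot("top");a=r.snapshot("scene")
f=lambda X:np.r_[proj(a,X)-[353.53,175.97],proj(b,X)-[134.2,177.97]]
s=least_squares(f,[.535,.28,.185]);print(s.x,s.fun)
for X in([.5357,.2846,.174],[.5354,.284,.187],[.535,.281,.185],[.579,.29,.185],[.491,.272,.185]): print(X,(proj(a,X)-[260,80])*4)
print([(np.round(d['xyz'],3).tolist(),round(d['p'],2)) for d in r.spot_point(a,'tray_handle')])
s=r.get_state();X=s['tool_pos'];print(X,(proj(a,X)-[220,80])*3)
# red mask now
hsv=cv2.cvtColor(a['img'],cv2.COLOR_BGR2HSV)
m=(((hsv[...,0]<6)|(hsv[...,0]>174))&(hsv[...,1]>150)).astype(np.uint8);w=np.zeros_like(m);w[150:200,330:380]=1
pts=cv2.findNonZero(m*w);R=cv2.minAreaRect(pts);print(len(pts),R,cv2.boxPoints(R))
E
```

```text
[0.53521455 0.28252413 0.18395732] [-0.29374861  0.08445147 -0.2494576  -0.07106288]
[0.5357, 0.2846, 0.174] [373.61723107 394.28634838]
[0.5354, 0.284, 0.187] [375.48456868 380.99880879]
[0.535, 0.281, 0.185] [371.19747948 383.26479214]
[0.579, 0.29, 0.185] [406.25881404 417.49115962]
[0.491, 0.272, 0.185] [337.97514616 350.86027376]
[([0.588, 0.138, 0.163], 0.53), ([0.546, 0.129, 0.157], 0.52), ([0.337, 0.202, 0.0], 0.48)]
[0.538772   0.26734792 0.224649  ] [393.54316457 260.56769104]
69 ((353.5, 175.99998474121094), (26.17177963256836, 2.7292730808258057), 43.02506637573242) [[343.00238 168.06886]
 [344.86462 166.07362]
 [363.99762 183.9311 ]
 [362.13538 185.92635]]
```

```bash
python3 - <<'E'
from h import *
a=r.snapshot("scene");s=r.get_state();X=s['tool_pos']
im=cv2.resize(a['img'][120:200,310:400],None,fx=8,fy=8,interpolation=cv2.INTER_CUBIC)
for dz in(0,.0001,.01,.02,.03):
    p=(proj(a,X+[0,0,dz])-[310,120])*8+4;cv2.circle(im,tuple(int(v) for v in p),3,(0,255,255),-1)
cv2.imwrite('pics/g8.png',im)
E
```

View pics/g8.png

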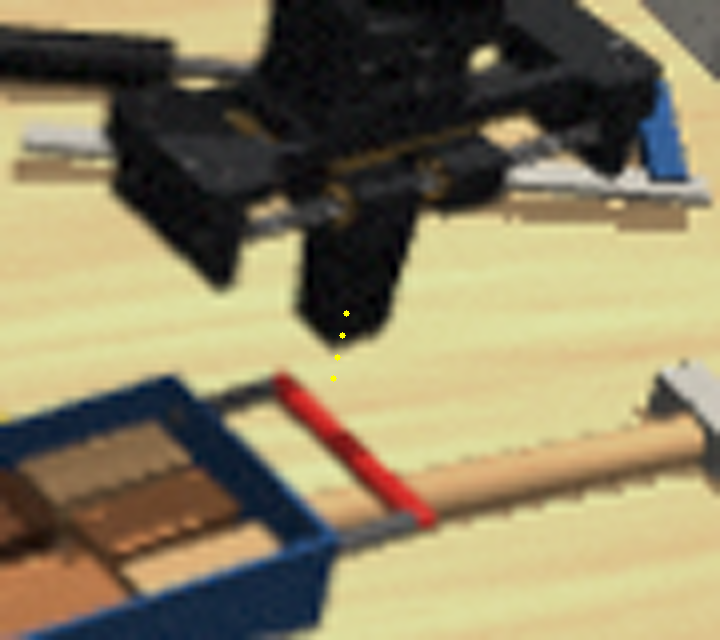

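>>> {"op": "carry_out", "data": {"commands": [[0,0.008,0,0,0,0],[0,0.0155,0,0,0,0],[0,0.0155,0,0,0,0],[0,0.0155,0,0,0,0],[0,0.0155,0.015,0,0,0],[0,0.0155,0.03,0,0,0],[0,0.0155,0.045,0,0,0],[0,0.0155,0.06,0,0,0],[0,0.0155,0.068,0,0,0],[0,0.0155,0.073,0,0,0],[0,0.0155,0.073,0,0,0]], "fingers": 160}}

```text
clock: 13.7
tool_pos: [0.5354, 0.2825, 0.1513]
eef_rot: [-0.103, 0.995, 0.0, -0.002]
contact_force: [0.6, -0.2, -0.1]
opening: 0.372
```

```bash
python3 - <<'E'
from h import *
s=r.get_state();print(s['clock'],s['tool_pos'],s['contact_force'],s['opening'])
a=r.snapshot("scene")
cv2.imwrite('pics/g9.png',cv2.resize(a['img'][120:200,310:400],None,fx=8,fy=8,interpolation=cv2.INTER_CUBIC))
E
```

```text
13.7 [0.53542763 0.2825232  0.15134723] [ 0.63923706 -0.18645758 -0.13676581] 0.37198054564694544
```

View pics/g9.png

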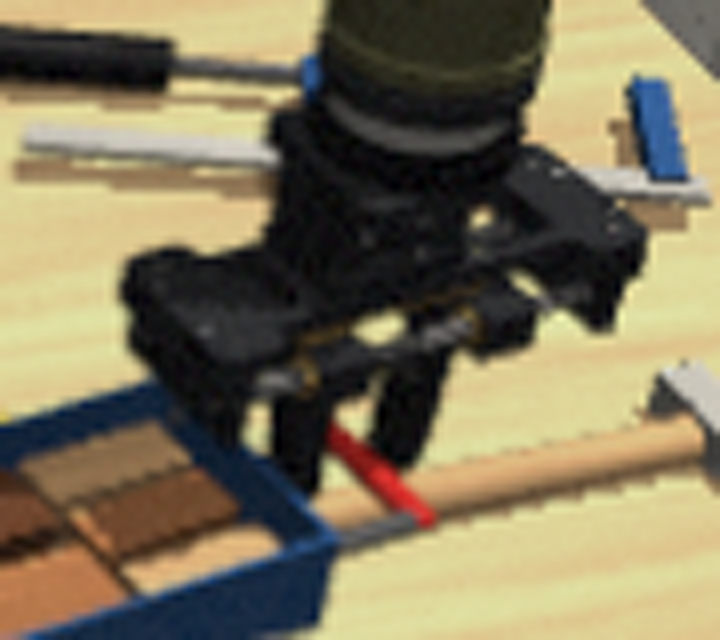

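>>> {"op": "carry_out", "data": {"commands": [[0,0,0,0,0,0],[0,0,0,0,0,0],[0,0,0,0,0,0],[0,0,0,0,0,0],[0,0,0,0,0,0]], "fingers": 255, "grip_force": 25}}

```text
clock: 14.25
tool_pos: [0.5357, 0.2836, 0.1526]
eef_rot: [-0.103, 0.995, 0.001, -0.001]
contact_force: [-0.5, 1.9, 0.9]
opening: 0.122
```

Gripped (about 11 mm). Lifting the first part.

>>> {"op": "carry_out", "data": {"commands": [[0,-0.0018,-0.009,0,0,0],[0,-0.0039,-0.018,0,0,0],[0,-0.0066,-0.027,0,0,0],[0,-0.0096,-0.035,0,0,0],[0,-0.0131,-0.0435,0,0,0],[0,-0.0169,-0.052,0,0,0],[0,-0.0169,-0.052,0,0,0]]}}

```text
clock: 14.95
tool_pos: [0.5392, 0.2671, 0.2059]
eef_rot: [-0.103, 0.995, 0.002, -0.001]
contact_force: [0.3, 6.1, -0.5]
opening: 0.126
```

```bash
python3 - <<'E'
from h import *
s=r.get_state();print(s['clock'],s['tool_pos'],s['contact_force'],s['opening'])
a=r.snapshot("scene")
cv2.imwrite('pics/g10.png',cv2.resize(a['img'][80:260,220:420],None,fx=3,fy=3))
E
```

```text
14.95 [0.53918318 0.2671084  0.20592922] [ 0.31257277  6.05931069 -0.4608324 ] 0.12594192818133249
```

View pics/g10.png

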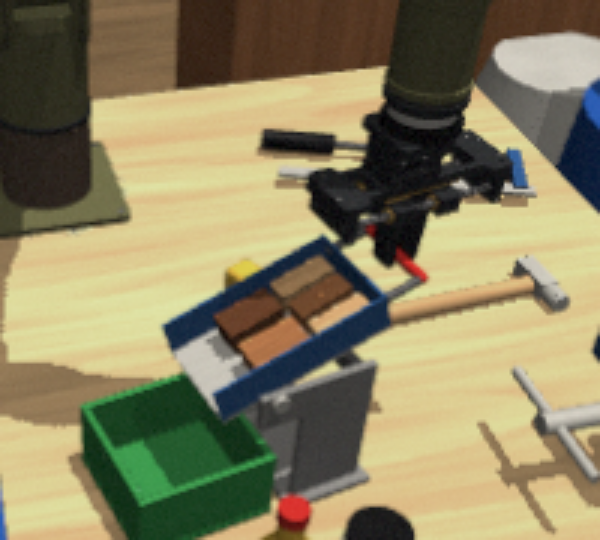

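>>> {"op": "carry_out", "data": {"commands": [[0,-0.002,-0.004,0,0,0],[0,-0.0043,-0.008,0,0,0],[0,-0.0066,-0.012,0,0,0],[0,-0.009,-0.0158,0,0,0],[0,-0.0115,-0.0196,0,0,0],[0,-0.0141,-0.0234,0,0,0],[0,-0.0168,-0.027,0,0,0],[0,-0.0195,-0.0307,0,0,0],[0,-0.0224,-0.0343,0,0,0],[0,-0.0253,-0.0378,0,0,0],[0,-0.0284,-0.0412,0,0,0],[0,-0.0315,-0.0445,0,0,0]]}}

```text
clock: 16.2
tool_pos: [0.5453, 0.2381, 0.2501]
eef_rot: [-0.104, 0.995, 0.003, -0.001]
contact_force: [-0.7, 7.6, 3.3]
opening: 0.124
```

```bash
python3 - <<'E'
from h import *
s=r.get_state();print(s['clock'],s['tool_pos'],s['contact_force'],s['opening'],s['q'].round(2))
a=r.snapshot("scene")
cv2.imwrite('pics/g11.png',cv2.resize(a['img'][80:260,220:420],None,fx=3,fy=3))
E
```

```text
16.2 [0.54529755 0.23811914 0.25012193] [-0.6530391  7.5515311  3.3309603] 0.12446533499788981 [ 0.08  0.82 -1.13  1.59  0.77  1.23  0.59]
```

View pics/g11.png

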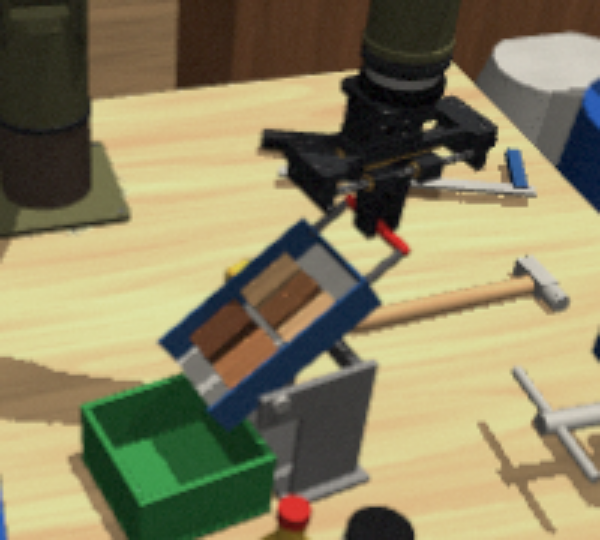

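>>> {"op": "carry_out", "data": {"commands": [[0,0,0,0,0,0],[0,0,0,0,0,0],[0,0,0,0,0,0],[0,0,0,0,0,0],[0,0,0,0,0,0],[0,0,0,0,0,0]]}}

```text
clock: 16.85
tool_pos: [0.5453, 0.2381, 0.2501]
eef_rot: [-0.104, 0.995, 0.003, -0.0]
contact_force: [-1.5, 6.6, 4.1]
opening: 0.121
```

```bash
python3 - <<'E'
from h import *
s=r.get_state();print(s['clock'],s['tool_pos'],s['contact_force'],s['opening'],s['q'].round(2))
a=r.snapshot("scene")
cv2.imwrite('pics/g12.png',cv2.resize(a['img'][80:260,220:420],None,fx=3,fy=3))
E
```

```text
16.85 [0.54531137 0.23812296 0.25013647] [-1.46721232  6.55422391  4.08809954] 0.12059778476924195 [ 0.08  0.82 -1.13  1.59  0.77  1.23  0.59]
```

View pics/g12.png

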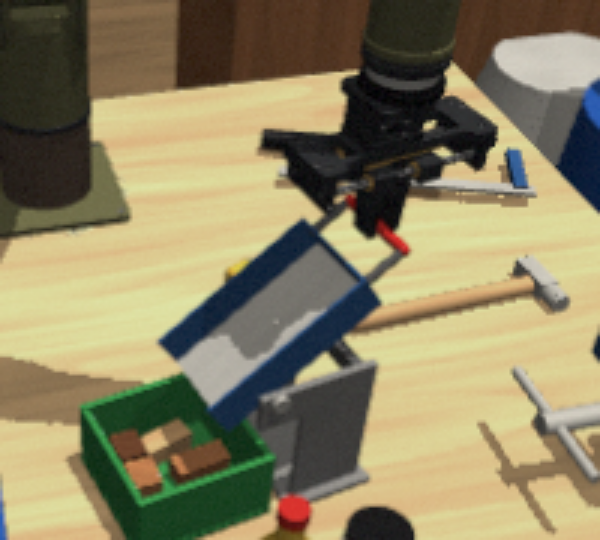

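>>> {"op": "carry_out", "data": {"commands": [[0,-0.0065,-0.0064,0,0,0],[0,-0.0132,-0.0125,0,0,0],[0,-0.0203,-0.0182,0,0,0],[0,-0.0277,-0.0236,0,0,0],[0,-0.0354,-0.0286,0,0,0],[0,-0.0432,-0.0333,0,0,0],[0,-0.0432,-0.0333,0,0,0],[0,-0.0432,-0.0333,0,0,0],[0,-0.0432,-0.0333,0,0,0]]}}

```text
clock: 17.8
tool_pos: [0.5541, 0.1963, 0.2845]
eef_rot: [-0.104, 0.995, 0.003, -0.0]
contact_force: [-2.3, 6.6, 8.6]
opening: 0.126
```

```bash
python3 - <<'E'
from h import *
s=r.get_state();print(s['clock'],s['tool_pos'],s['contact_force'],s['opening'],s['q'].round(2))
a=r.snapshot("scene");b=r.snapshot("top")
for l in('offcut0_center','offcut3_center'):
  for p in(a,b):print(l,[(np.round(d['xyz'],3).tolist(),round(d['p'],2)) for d in r.spot_point(p,l)])
cv2.imwrite('pics/g13.png',np.hstack([cv2.resize(a['img'][120:270,230:360],None,fx=3,fy=3),cv2.resize(b['img'][100:250,130:260],None,fx=3,fy=3)]))
E
```

```text
17.8 [0.55411921 0.1962902  0.28447568] [-2.25403187  6.56345157  8.55450247] 0.12581242688661845 [ 0.17  0.78 -1.16  1.57  0.73  1.28  0.68]
offcut0_center [([0.543, 0.033, 0.02], 0.53), ([0.575, 0.059, 0.025], 0.27), ([0.542, 0.04, 0.006], 0.26)]
offcut0_center [([0.545, 0.036, 0.02], 0.51), ([0.398, -0.492, 0.001], 0.49)]
offcut3_center [([0.576, -0.014, 0.037], 0.51), ([0.56, 0.153, 0.003], 0.4)]
offcut3_center [([0.544, 0.036, 0.021], 0.2)]
```

View pics/g13.png

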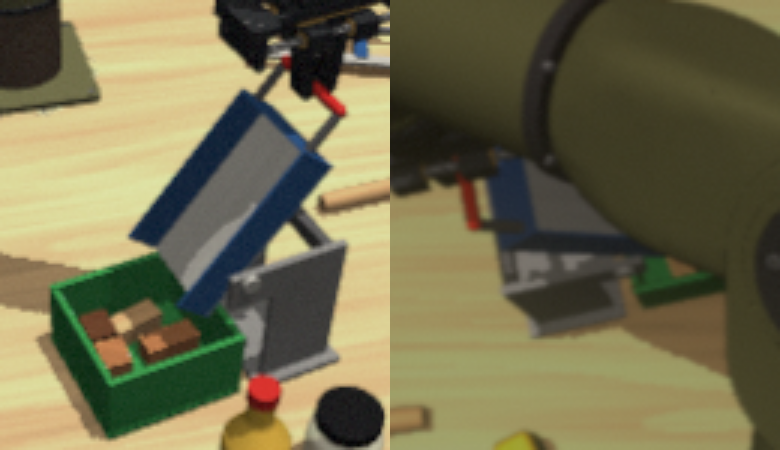

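>>> {"op": "carry_out", "data": {"commands": [[0,0.0078,0.0047,0,0,0],[0,0.0155,0.0097,0,0,0],[0,0.0229,0.0151,0,0,0],[0,0.03,0.0208,0,0,0],[0,0.0367,0.0269,0,0,0],[0,0.0432,0.0333,0,0,0],[0,0.0494,0.04,0,0,0],[0,0.0552,0.0471,0,0,0],[0,0.0606,0.0544,0,0,0],[0,0.0657,0.062,0,0,0],[0,0.0704,0.0698,0,0,0],[0,0.0747,0.0778,0,0,0]]}}

```text
clock: 19.3
tool_pos: [0.5391, 0.2673, 0.2046]
eef_rot: [-0.103, 0.995, 0.001, -0.001]
contact_force: [0.1, 4.5, 1.0]
opening: 0.125
```

>>> {"op": "carry_out", "data": {"commands": [[0,0.0038,0.0083,0,0,0],[0,0.0073,0.0167,0,0,0],[0,0.0103,0.025,0,0,0],[0,0.013,0.0341,0,0,0],[0,0.0151,0.043,0,0,0],[0,0.0162,0.0475,0,0,0],[0,0.0169,0.051,0,0,0],[0,0.0169,0.052,0,0,0]]}}

```text
clock: 20.1
tool_pos: [0.5357, 0.2835, 0.152]
eef_rot: [-0.103, 0.995, 0.001, -0.001]
contact_force: [1.0, 6.2, 0.1]
opening: 0.125
```

```bash
python3 - <<'E'
from h import *
s=r.get_state();print(s['clock'],s['tool_pos'],s['contact_force'],s['opening'],s['q'].round(2))
a=r.snapshot("scene")
print([(np.round(d['xyz'],3).tolist(),round(d['p'],2)) for l in('tray_handle','tray_lip') for d in r.spot_point(a,l)])
cv2.imwrite('pics/g14.png',cv2.resize(a['img'][100:280,220:400],None,fx=3.2,fy=3.2))
E
```

```text
20.1 [0.53565327 0.28350413 0.15195286] [1.03608417 6.23687595 0.14912066] 0.12543593740797457 [-0.04  0.94 -1.03  1.66  0.9   1.09  0.43]
[([0.537, 0.286, 0.183], 0.68), ([0.582, 0.053, 0.163], 0.63)]
```

View pics/g14.png

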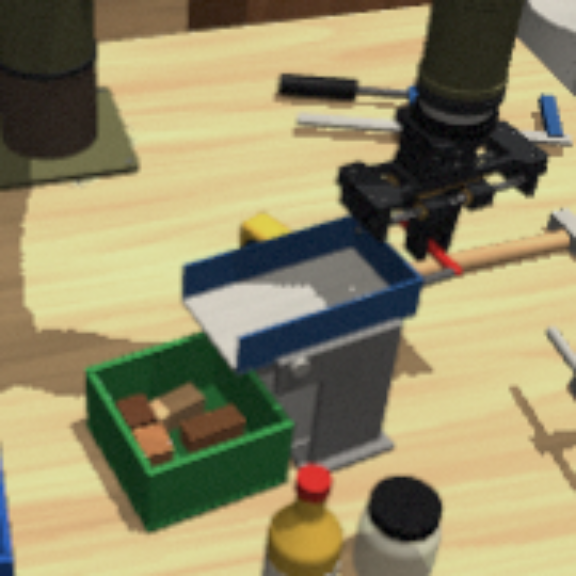

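>>> {"op": "carry_out", "data": {"commands": [[0,0,0.0015,0,0,0],[0,0,0.0015,0,0,0]]}}

```text
clock: 20.45
tool_pos: [0.5357, 0.2835, 0.1514]
eef_rot: [-0.103, 0.995, 0.001, -0.001]
contact_force: [-1.1, 4.4, 4.5]
opening: 0.128
```

>>> {"op": "carry_out", "data": {"commands": [[0,0,0,0,0,0],[0,0,0,0,0,0],[0,0,0,0,0,0],[0,0,0,0,0,0],[0,0,0,0,0,0]], "fingers": 160}}

```text
clock: 20.95
tool_pos: [0.5357, 0.282, 0.1503]
eef_rot: [-0.103, 0.995, -0.0, -0.001]
contact_force: [0.6, -0.5, 0.9]
opening: 0.377
```

>>> {"op": "carry_out", "data": {"commands": [[0,0,-0.01,0,0,0],[0,0,-0.025,0,0,0],[0,0,-0.05,0,0,0],[0,0,-0.09,0,0,0],[0,0,-0.13,0,0,0],[0,0,-0.17,0,0,0],[0.04,0,-0.21,0,0,0],[0.08,0,-0.22,0,0,0],[0.12,0.02,-0.22,0,0,0],[0.15,0.05,-0.22,0,0,0],[0.17,0.08,-0.22,0,0,0],[0.18,0.1,-0.22,0,0,0]]}}

```text
clock: 22.15
tool_pos: [0.3364, 0.3453, 0.3731]
eef_rot: [-0.105, 0.994, 0.001, -0.0]
contact_force: [1.7, -0.0, 0.3]
opening: 0.371
```

```bash
python3 - <<'E'
from h import *
s=r.get_state();print(s['clock'],s['tool_pos'],s['contact_force'],s['opening'],s['q'].round(2))
a=r.snapshot("scene");b=r.snapshot("top")
for l in('green_tub','tray_handle','tray_lip','offcut0_center','offcut3_center','glue_bottle','screw_jar','blue_tub','tape_measure'):
  for p in(a,b):print(l,[(np.round(d['xyz'],3).tolist(),round(d['p'],2)) for d in r.spot_point(p,l)])
cv2.imwrite('pics/g15.png',np.hstack([cv2.resize(a['img'][180:270,240:330],None,fx=4.4,fy=4.4),cv2.resize(b['img'][130:220,180:270],None,fx=4.4,fy=4.4)]))
save(b,'t15.png')
E
```

```text
22.15 [0.33640857 0.34532942 0.37314495] [ 1.72807535 -0.00273977  0.30501045] 0.371295228955808 [-0.14  0.54 -1.24  1.71  0.53  1.28  0.29]
green_tub [([0.587, 0.038, 0.002], 0.67), ([0.178, -0.302, 0.003], 0.55), ([0.534, 0.289, 0.186], 0.41)]
green_tub [([0.586, 0.031, -0.002], 0.87), ([0.181, -0.296, -0.005], 0.72)]
tray_handle [([0.534, 0.285, 0.185], 0.73)]
tray_handle [([0.534, 0.284, 0.184], 0.9)]
tray_lip [([0.586, 0.052, 0.16], 0.55), ([0.541, 0.033, 0.022], 0.26)]
tray_lip [([0.582, 0.053, 0.159], 0.77), ([0.784, 0.082, 0.002], 0.66)]
offcut0_center [([0.541, 0.034, 0.021], 0.6)]
offcut0_center [([0.543, 0.035, 0.02], 0.53)]
offcut3_center [([0.574, -0.014, 0.038], 0.5)]
offcut3_center [([0.579, -0.018, 0.039], 0.58)]
glue_bottle [([0.784, 0.081, -0.002], 0.82)]
glue_bottle [([0.79, 0.081, 0.002], 0.65)]
screw_jar [([0.756, 0.185, 0.002], 0.8), ([0.614, -0.01, 0.037], 0.49), ([0.576, 0.068, 0.008], 0.29), ([0.584, 0.051, 0.161], 0.2)]
screw_jar [([0.759, 0.19, -0.003], 0.65)]
blue_tub [([0.659, -0.222, -0.002], 0.86), ([0.656, -0.45, 0.004], 0.62)]
blue_tub [([0.662, -0.223, -0.003], 0.92)]
tape_measure [([0.333, 0.203, -0.001], 0.56)]
tape_measure []
```

View pics/g15.png

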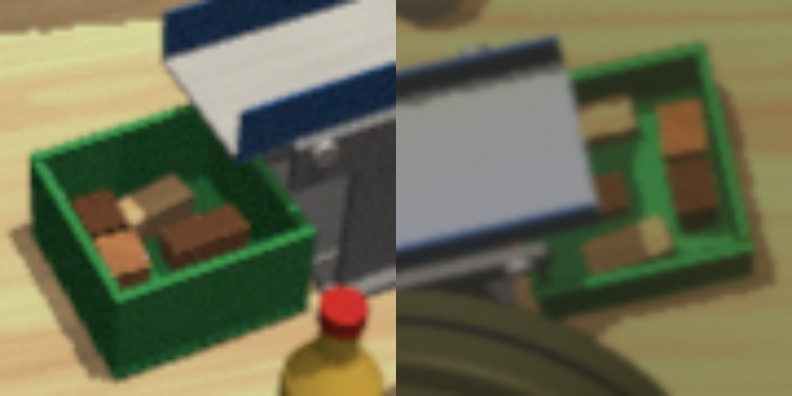

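View pics/t15.png

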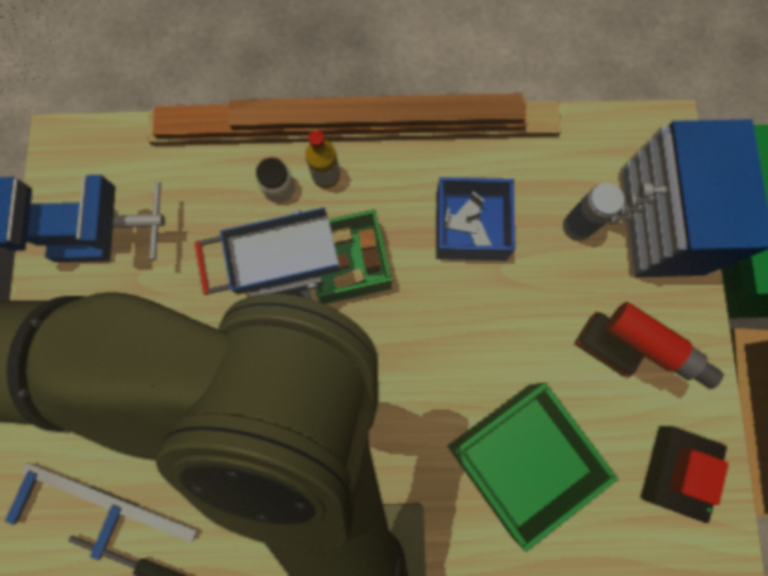

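```bash
python3 - <<'E'
from h import *
print(r.get_state()['clock'],r.finish_job())
E
```

```text
the job is handed in; nothing more can be done
23.15 None
```

I handed the job in at about 23 s of the 61 s allowed. The tub is under the lip, all five offcuts are in it, and the tray is back level. No verdict was reported.

**What I did:** I took the smaller of the two green tubs by one side wall. I set it under the lip with its centre about 18 mm in front of the lip middle. I then gripped the red handle and tipped the tray to a commanded 0.9 rad, and the offcuts slid out. I lowered the tray at about 0.5 rad/s, let go and moved the arm clear.

**Last checks:**
- **Offcuts:** the last top picture shows five in the tub and the tray empty. Two of them seem to stand on end by the front wall. The networks put their centres no higher than about 39 mm, against an 85 mm rim.
- **Tray:** the handle read 0.184–0.185 m high, so it is level.
- **Tub and bystanders:** the tub stands upright with the lip over it. The glue bottle, screw jar and blue tub read within about 6 mm of where they started. The tape measure did too, in the scene picture only. The hammer, drill and spray can I judged by eye; the arm hid the hammer in the last top picture.

**What went wrong:** the first grip on the handle closed on nothing. I only noticed after lifting, because I had not checked the opening first; the tray had not moved. In the pictures the fingertips sat about 20 mm higher than the reported tool position. I went 22 mm lower and the second grip held, but I did not find the cause of the mismatch.

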